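# Tidy the game away on the hall console

### The job

Tidy up the finished game on the hall console: put every hexagonal piece into the carousel bin of its own colour by turning that bin under the opening in the cover, and once all are in, turn the carousel until the blank closes the opening. Also turn the score board over so that its coloured face is up, and seat it flat and fully home on its two pins again; leave everything else on the console where it is.

Things in the scene. Friction and masses are not known exactly. Their poses are not given: they have to be found in the camera images.
- board: Reversible wooden score board, 170 x 60 x 12 mm (x, y, z), about 150 g; origin at its centre (mid-thickness). Its +z face is plain wood (up at the start), its -z face has coloured patches (the show face). Two holes of different width go through it on its centre line. Grip it across its 60 mm width; gripped lightly by the edges near one end, it swings down about the line through the finger pads.
- board_big (a point): Centre (mid-thickness) of the board's wide hole, 16.5 mm across; 55 mm from the board's centre towards its -x end
- board_small (a point): Centre (mid-thickness) of the board's narrow hole, 10.5 mm across; 35 mm from the board's centre towards its +x end
- pin_big (a point): Foot of the thick brass pin (14 mm across, 9 mm tall, tapered above 5 mm to 10 mm), its centre, on top of the board's fixed dark wooden stand, 30 mm above the table. Fits only the wide hole. x points to the thin pin. Stand: foot 150 x 85 x 8 mm, on it a pedestal 140 long x 36 wide x 30 mm high; its middle is 55 mm from this pin towards the thin one.
- pin_small (a point): Foot of the thin brass pin (8 mm across, 9 mm tall, tapered above 5 mm to 4 mm), its centre, on the stand's top; 90 mm from the thick pin. Seated, the board rests flat on the stand, its centre over the stand's middle and 36 mm above the table, and overhangs the pedestal by 12 mm along both sides.
- case: Fixed square wooden case of the piece carousel, 220 x 220 mm, with a clear acrylic cover whose top is 77 mm above the table; origin on the table under its middle, which is also the carousel's axis. The cover has one opening, on the case's -x side. Nothing can be put in except through that opening.
- window (a point): Centre of the opening in the cover (at the cover's top), 60 mm (along the case's x) by 60 mm (along its y), with a dark rim; 72 mm from the carousel's axis. The floor of the bin lies 55 mm lower.
- carousel (a joint): Angle of the carousel in the case, rad; grows anticlockwise seen from above; range -0.1 to 3.25. 0: the dark wooden blank closes the opening; 1.047: the red bin is under the opening; 2.094: yellow; 3.142: blue. Each bin is a sector 60 degrees wide, 42 mm deep. It stays where it is left and turns with about 0.06 N m.
- knob (a point): Middle of the brass knob on the carousel's axis, 100 mm above the table, above the cover; it turns the carousel: a bar 56 mm long, 14 mm thick, 34 mm high (top at 116 mm, underside at 82 mm). Its axes turn with the carousel: x along the bar's length, y across its 14 mm. A white dot marks the end towards the blank.
- bin_red (a point): Middle of the floor of the red bin in the carousel (22 mm above the table, 68 mm from the axis); turns with the carousel
- bin_yellow (a point): Middle of the floor of the yellow bin in the carousel (22 mm above the table, 68 mm from the axis); turns with the carousel
- bin_blue (a point): Middle of the floor of the blue bin in the carousel (22 mm above the table, 68 mm from the axis); turns with the carousel
- red_a: red hexagonal playing piece, 29 mm across flats (34 across corners), 20 mm high, 30 g; origin at the centre of its underside; corners at 0, 60, 120.. degrees from its x axis, so a grasp across flats closes at 30, 90 or 150 degrees. None if absent. The pieces start apart on the table between stand and case.
- red_b: red hexagonal playing piece, 29 mm across flats (34 across corners), 20 mm high, 30 g; origin at the centre of its underside; corners at 0, 60, 120.. degrees from its x axis, so a grasp across flats closes at 30, 90 or 150 degrees. None if absent. The pieces start apart on the table between stand and case.
- yellow_a: yellow hexagonal playing piece, 29 mm across flats (34 across corners), 20 mm high, 30 g; origin at the centre of its underside; corners at 0, 60, 120.. degrees from its x axis, so a grasp across flats closes at 30, 90 or 150 degrees. None if absent. The pieces start apart on the table between stand and case.
- yellow_b: yellow hexagonal playing piece, 29 mm across flats (34 across corners), 20 mm high, 30 g; origin at the centre of its underside; corners at 0, 60, 120.. degrees from its x axis, so a grasp across flats closes at 30, 90 or 150 degrees. None if absent. The pieces start apart on the table between stand and case.
- blue_a: blue hexagonal playing piece, 29 mm across flats (34 across corners), 20 mm high, 30 g; origin at the centre of its underside; corners at 0, 60, 120.. degrees from its x axis, so a grasp across flats closes at 30, 90 or 150 degrees. None if absent. The pieces start apart on the table between stand and case.
- blue_b: blue hexagonal playing piece, 29 mm across flats (34 across corners), 20 mm high, 30 g; origin at the centre of its underside; corners at 0, 60, 120.. degrees from its x axis, so a grasp across flats closes at 30, 90 or 150 degrees. None if absent. The pieces start apart on the table between stand and case.
- music_box: Bystander: wooden music box, 84 mm across, 85 mm high; origin at the centre of its underside
- candle: Bystander: candle jar with brass lid, 64 mm across, 75 mm high; origin at the centre of its underside
- glasses_case: Bystander: black glasses case, 160 x 62 x 40 mm; origin at the centre of its underside
- coaster: Bystander: white tile coaster, 95 x 95 x 8 mm; origin at the centre of its underside
- hare: Bystander: brass hare figurine on a foot of 80 x 30 mm, about 95 mm high; origin at the centre of its underside
- key_dish: Bystander: blue key dish, 100 mm across, 12 mm high, with a key; origin at the centre of its underside

How it is judged:
By the outcome, as a careful person would: the job done as asked, in the order asked, and still so for the second after the job is handed in, with the robot touching nothing.
Of red_a, red_b, yellow_a, yellow_b, blue_a, blue_b only 2 to 4 are there at a start; the rules pass over those that are not, and their reading is None.
At some moment in a run one of red_a, red_b, yellow_a, yellow_b, blue_a, blue_b may be knocked a few centimetres aside while the robot is not near it.
It also fails if it takes over 210 s, if anything falls off the work surface, if the arm or the gripper's body presses on something with over 40 N, if the wrist force passes 120 N, or if a joint passes its speed limit or range.

### The arm

A 6-joint arm with a two-finger parallel gripper is mounted at the origin on the work surface. World frame = base frame: x ahead of the robot, y to its left, z up, the work surface at z = 0. Lengths are in m, angles in rad, forces in N, time in s.
With the tool pointing down it reaches from about 0.3 to 0.875 m from the base axis. Payload 6.4 kg.
Tool frame: the origin (TCP) lies at the very end of the fingers, on their centre line; the grasp point (between the pads) lies arm.grip_point_offset behind it (arm.grip_point_offset is the distance from the TCP to the grasp point, in m); z points along the fingers, y is the direction in which the jaws open and shut (so a half turn about z gives the same grasp; the last joint's range is limited). The gripper opens to 88 mm and grips with 3 to 60 N. Pads are 18 mm wide; open, the fingers measure 123 mm over their backs; the gripper's body (75 mm by 187 mm) begins 45 mm behind the grasp point.
Start: joints at [-1.371, 0.181, 1.607, -0, 1.354, -0.206], TCP at [0.227, -0.528, 0.239] pointing down, gripper open.
Joint ranges: [-2.99, 2.99], [-0.89, 2.07], [0.3, 2.58], [-1.14, 4.28], [0, 2.63], [-3.12, 3.12]. Speed limits (rad/s): [2.57, 2.57, 3.01, 3.14, 3.14, 3.14].

### API

Orientations are given as a rotation vector (axis times angle).
In Python, from plant import arm gives the robot as it stands.
- The arm moves only by the tool servo_tool, never from a script. Its argument "steps" is a list of rows, each a list of 3 entries, a list of its own where there are three numbers: the opening in per cent of the stroke, from 0 (shut) to 100 (fully open), then the shift along the tool's x, y, z in m, then the turn about the tool's z in degrees. In form: [[hand, [x, y, z], spin], ...]. A call has 1 to 8 rows; each row is the pose to reach, as a shift and turn from the pose commanded when the call began, along the tool's axes at that moment; what a row does not reach only later rows make up. A row lasts 1/8 s, in which the tool goes at most 62.5 mm and 10.7 degrees, less where a joint would pass 70% of its speed; a pose out of reach is approached as far as the arm can. A call with a gripper value outside its range is refused whole. The fingers move at their own pace and stop on an object; "newtons" is the grip in N (left out, the last holds). Time passes only in rows, so rows that repeat a pose let the fingers close. It gives the time, the measured TCP pose, the force and the opening at its end, in the units of the state.
- arm.get_obs(): the state, without advancing time (a new reading comes with each control period).
- arm.camera(name): name is "scene" or "top" or "wrist"; returns a dict with "color" (400x640x3 uint8, blue, green, red), "fx", "fy", "cx", "cy" (pixels), "R" (3x3) and "t" (3): a world point X has camera coordinates R X + t. Camera axes: x right, y down, z forward; pixel columns grow to the right and rows downward; lengths in m; the calibration is good to about 2 mm. A picture is of the moment at which its call begins. There is no depth.
- arm.finish_job(): hands the job in, once; it reports no verdict.
The state is a dict: "time_s": time; "joint_positions": joint angles; "joint_velocities": joint speeds; "tau": joint torques, N m; "tool_pos": TCP position; "ee_rot": TCP orientation; "ft_force": force on the tool from outside, world axes, zero at the start; "ft_torque": the same for the moment, N m; "gripper_width": finger opening in m.
Only numpy, scipy, OpenCV 4.12 (cv2) and the standard library are available. Lean on these libraries where they do the work, as an engineer would, in place of code of your own. Each camera call takes 0.05 s, during which the arm holds its last target. There are 200 camera calls.

## Working session

There is one attempt and no reset: what is moved stays moved. The work goes in short steps, Python scripts to look and compute and a tool call to move; the robot and the scene stay as the last step left them, time stands still between calls to the robot, and variables do not carry over. Pictures are saved under pics/ and viewed, about 12 in all and at most 16, crops included, and the job is handed in when it is done.

Besides the shell and the picture viewer there is one more tool, called after ">>>" as name([rows], argument=value, ...), one row to a line, values as JSON. servo_tool: Moves the arm, as the interface text tells. Its arguments: {"type":"object","properties":{"steps":{"type":"array","items":{"type":"array"}},"newtons":{"type":"number"}},"required":["steps"]}

```bash
ls; mkdir -p pics; python3 - <<'E'
from plant import arm
import cv2,numpy as np
o=arm.get_obs();print({k:np.round(v,3) for k,v in o.items()},arm.grip_point_offset)
for n in ['top','scene']:
    c=arm.camera(n);cv2.imwrite(f'pics/{n}0.png',c['color']);print(n,c['fx'],c['fy'],c['cx'],c['cy'],np.round(c['R'],4).tolist(),np.round(c['t'],4))
E
```

```text
pics
{'time_s': np.float64(0.0), 'joint_positions': array([-1.371,  0.182,  1.608,  0.   ,  1.354, -0.206]), 'joint_velocities': array([ 0.001, -0.   ,  0.   , -0.001, -0.   ,  0.003]), 'tau': array([-0.0000e+00, -4.3386e+01, -3.4185e+01,  7.0000e-02,  3.9000e-02,
       -0.0000e+00]), 'tool_pos': array([ 0.227, -0.528,  0.238]), 'ee_rot': array([-3.075, -0.633, -0.   ]), 'ft_force': array([-0.063, -0.392,  0.649]), 'ft_torque': array([-0.036, -0.001,  0.002]), 'gripper_width': np.float64(0.088)} 0.0187
top 387.0741250476385 387.0741250476385 317.8290867444106 193.8640828710269 [[-0.0113, -0.9999, 0.0005], [-0.9955, 0.0112, -0.0937], [0.0937, -0.0016, -0.9956]] [-0.046   0.5793  1.2754]
scene 433.59745027906104 433.59745027906104 320.1703317705848 196.52432147844974 [[-0.2799, 0.96, 0.003], [0.7253, 0.2135, -0.6545], [-0.629, -0.181, -0.7561]] [ 0.2276 -0.338   1.7455]
```

View pics/top0.png

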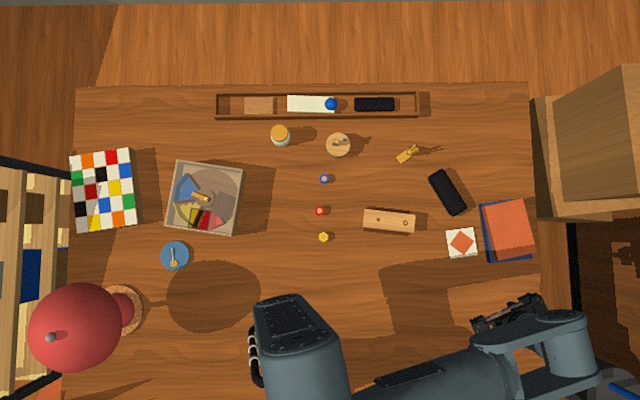

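View pics/scene0.png

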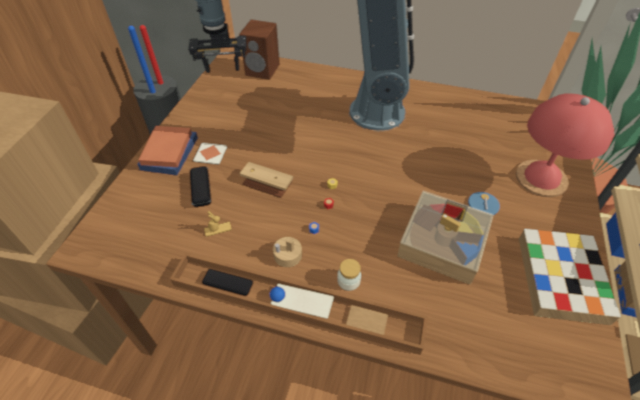

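```bash
cat > h.py <<'E'
import cv2,numpy as np
from plant import arm
from scipy.spatial.transform import Rotation as Ro
def cast(c,uv,z):
    uv=np.atleast_2d(uv).astype(float)
    d=np.c_[(uv[:,0]-c['cx'])/c['fx'],(uv[:,1]-c['cy'])/c['fy'],np.ones(len(uv))]@c['R']
    o=-np.array(c['R']).T@c['t']
    return o+d*((z-o[2])/d[:,2])[:,None]
def proj(c,X):
    X=np.atleast_2d(X)@np.array(c['R']).T+c['t']
    return np.c_[c['fx']*X[:,0]/X[:,2]+c['cx'],c['fy']*X[:,1]/X[:,2]+c['cy']]
RNG={'red':[((0,140,90),(6,255,255)),((174,140,90),(180,255,255))],'yellow':[((22,140,90),(35,255,255))],'blue':[((105,120,60),(125,255,255))]}
def blobs(img,col,amin=20):
    h=cv2.cvtColor(img,cv2.COLOR_BGR2HSV);m=sum(cv2.inRange(h,np.array(a),np.array(b)) for a,b in RNG[col])
    cs,_=cv2.findContours(m,cv2.RETR_EXTERNAL,cv2.CHAIN_APPROX_NONE)
    return [(cv2.contourArea(k),k) for k in cs if cv2.contourArea(k)>=amin]
def pose():
    o=arm.get_obs();return o['tool_pos'],Ro.from_rotvec(o['ee_rot'])
def to(p,yaw=None):
    """shift in tool axes to world TCP p; spin so tool y points along yaw (mod 180)"""
    t,R=pose();s=R.inv().apply(np.array(p)-t)
    out=np.round(s,4).tolist()
    if yaw is not None:
        y=R.apply([0,1,0]);a=np.arctan2(y[1],y[0]);d=(yaw-a+np.pi/2)%np.pi-np.pi/2
        out.append(round(float(np.degrees(-d)),1))
    return out
E
python3 - <<'E'
from h import *
c=arm.camera('top');im=c['color']
for col in RNG:
    for a,k in blobs(im,col,15):
        x,y,w,h=cv2.boundingRect(k); u=[x+w/2-.5,y+h/2-.5]
        if 130<u[0]<470 and 120<u[1]<280: print(col,a,u,cast(c,u,.02)[0].round(3))
for n,u,z in [('board',[390,220],.042),('knob',[199,196],.116)]: print(n,cast(c,u,z)[0].round(3))
a=cv2.resize(im[140:260,150:270],None,fx=5,fy=5,interpolation=cv2.INTER_CUBIC)
b=cv2.resize(im[195:245,350:425],None,fx=2.6,fy=5,interpolation=cv2.INTER_CUBIC)
b=cv2.resize(im[190:250,355:425],(200,600*60*0+171),interpolation=cv2.INTER_CUBIC)
o=np.zeros((600,800,3),np.uint8);o[:,:600]=a;o[:171,600:]=b
cv2.imwrite('pics/crop1.png',o)
E
```

```text
red 87.0 [215.5, 221.5] [0.49  0.292 0.02 ]
red 101.5 [201.0, 220.0] [0.496 0.341 0.02 ]
red 57.0 [319.0, 210.5] [ 0.523 -0.056  0.02 ]
yellow 59.0 [323.0, 236.5] [ 0.436 -0.068  0.02 ]
yellow 44.0 [193.5, 216.0] [0.509 0.367 0.02 ]
yellow 104.0 [189.5, 210.0] [0.53  0.381 0.02 ]
blue 25.5 [189.0, 188.5] [0.603 0.384 0.02 ]
blue 52.0 [324.0, 178.5] [ 0.632 -0.074  0.02 ]
board [ 0.488 -0.29   0.042]
knob [0.568 0.32  0.116]
```

View pics/crop1.png

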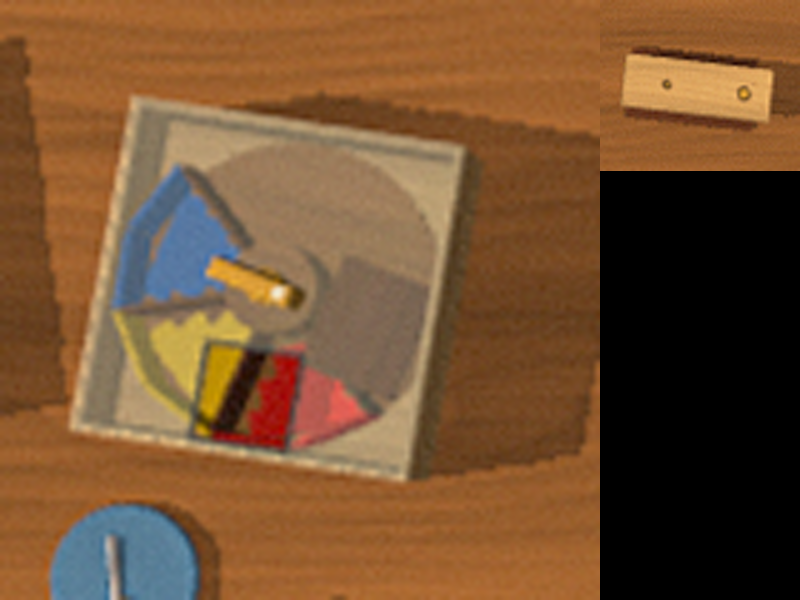

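```bash
python3 - <<'E'
from h import *
c=arm.camera('top')
P=lambda a:np.array(a)/5+[150,140]-.4
k=cast(c,P([[133,97],[467,147],[409,480],[70,430]]),.077);print('case',k.round(3).tolist(),k.mean(0))
w=cast(c,P([[203,343],[303,350],[290,450],[190,437]]),.077);print('win',w.round(3).tolist(),w.mean(0))
d=k.mean(0)-w.mean(0);print('yaw win',np.degrees(np.arctan2(d[1],d[0])),np.linalg.norm(d),'edges',[np.degrees(np.arctan2(*(k[i]-k[j])[[1,0]])) for i,j in [(0,3),(1,2),(0,1),(3,2)]])
q=cast(c,P([[256,283],[212,268],[298,296]]),.116);print('knob',q.round(3));e=q[2]-q[1];print('dot dir',np.degrees(np.arctan2(e[1],e[0])))
B=lambda a:(np.array(a)-[600,0])/[200/70,171/60]+[355,190]-.3
b=cast(c,B([[627,54],[773,70],[768,122],[622,105],[667,84],[744,93]]),.042);print('board',b.round(3).tolist(),b[:4].mean(0));e=b[4]-b[5];print(np.degrees(np.arctan2(e[1],e[0])),np.linalg.norm(e))
t,R=pose();print(to([.53,-.065,.32],np.pi/2))
w=arm.camera('wrist');print(np.round(R.as_matrix().T@ (-np.array(w['R']).T@w['t']-t),3)); print(np.round(R.as_matrix().T@np.array(w['R']).T,3),w['fx'])
E
```

```text
case [[0.694, 0.408, 0.077], [0.658, 0.19, 0.077], [0.443, 0.226, 0.077], [0.477, 0.444, 0.077]] [0.56796314 0.31715778 0.077     ]
win [[0.532, 0.36, 0.077], [0.527, 0.295, 0.077], [0.463, 0.302, 0.077], [0.472, 0.367, 0.077]] [0.49853872 0.33099768 0.077     ]
yaw win -11.27423493119665 0.07079048752857724 edges [np.float64(-9.311766420787151), np.float64(-9.412080081812602), np.float64(80.77946763839165), np.float64(81.03543333547042)]
knob [[0.567 0.314 0.116]
 [0.577 0.342 0.116]
 [0.559 0.288 0.116]]
dot dir -108.58973754735445
board [[0.526, -0.205, 0.042], [0.506, -0.374, 0.042], [0.446, -0.366, 0.042], [0.467, -0.198, 0.042], [0.491, -0.251, 0.042], [0.48, -0.34, 0.042]] [ 0.48641299 -0.28610928  0.042     ]
82.67313205874069 0.08952174731444715
[0.4612, -0.3058, -0.0814, 23.3]
[ 0.078  0.    -0.145]
[[-0.    -0.953 -0.302]
 [ 1.     0.    -0.   ]
 [ 0.    -0.302  0.953]] 346.6525612062228
```

>>> servo_tool([
  [100,[0.06,-0.03,-0.02],3],
  [100,[0.12,-0.06,-0.05],6],
  [100,[0.18,-0.09,-0.081],9],
  [100,[0.23,-0.12,-0.081],12],
  [100,[0.28,-0.15,-0.081],15],
  [100,[0.33,-0.17,-0.081],18],
  [100,[0.38,-0.2,-0.081],21],
  [100,[0.43,-0.23,-0.081],23.3],
], newtons=30)

```text
time_s: 1.25
tool_pos: [0.531, -0.1472, 0.3198]
ee_rot: [3.141, -0.004, 0.001]
ft_force: [-0.0, -0.2, -1.0]
gripper_width: 0.0885
```

```bash
cat >> h.py <<'E'
def pieces(name,save=None,amin=60,zt=.02):
    """hexagon tops: centre on top plane and flat direction (deg, mod 60) from the six-corner fit"""
    c=arm.camera(name)
    if save: cv2.imwrite(save,c['color'])
    for col in RNG:
        for a,k in blobs(c['color'],col,amin):
            hull=cv2.convexHull(k)[:,0];X=cast(c,hull,zt)[:,:2].astype(np.float32)
            (cx,cy),r=cv2.minEnclosingCircle(X)
            if r>.03 or r<.012: continue
            best=min((np.ptp(X@[np.cos(t),np.sin(t)])+np.ptp(X@[np.cos(t+np.pi/3),np.sin(t+np.pi/3)])+np.ptp(X@[np.cos(t+2*np.pi/3),np.sin(t+2*np.pi/3)]),t) for t in np.radians(range(60)))
            print(col,a,'uv',hull.mean(0).round(0),'c',np.round([cx,cy],3),'r',round(r,4),'flat',round(np.degrees(best[1])),'w',round(best[0]/3,4))
E
python3 - <<'E'
from h import *
print(pose()[0]);pieces('wrist','pics/w1.png')
E
```

```text
[ 0.53103476 -0.14718199  0.31982385]
red 497.0 uv [247. 156.] c [ 0.527 -0.054] r 0.0183 flat 32 w 0.0328
yellow 109.0 uv [264. 218.] c [ 0.442 -0.067] r 0.0169 flat 18 w 0.028
blue 79.5 uv [263.  64.] c [ 0.636 -0.074] r 0.0141 flat 50 w 0.0211
```

View pics/w1.png

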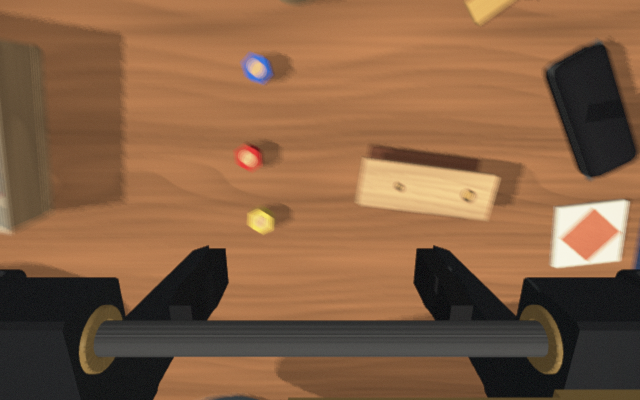

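>>> servo_tool([
  [100,[0.005,-0.058,0.0],-9],
  [100,[0.01,-0.116,0.0],-18],
  [100,[0.015,-0.174,0.02],-27],
  [100,[0.02,-0.232,0.04],-36],
  [100,[0.025,-0.29,0.06],-45],
  [100,[0.03,-0.348,0.08],-54],
  [100,[0.035,-0.406,0.09],-63],
  [100,[0.037,-0.463,0.1],-71.4],
])

```text
time_s: 2.3
tool_pos: [0.5674, 0.3156, 0.219]
ee_rot: [2.547, 1.839, -0.001]
ft_force: [0.7, -0.2, -0.0]
gripper_width: 0.0884
```

```bash
python3 - <<'E'
from h import *
arm.camera('wrist');arm.camera('wrist')
c=arm.camera('wrist');cv2.imwrite('pics/w2.png',c['color']);t,R=pose();print(t,R.as_rotvec())
C=np.array([.568,.317,0]);y=np.radians(-9.3);w=C+.072*np.array([-np.cos(y),-np.sin(y),0])
print(proj(c,[C+[0,0,.116],C+[0,0,.082],w+[0,0,.077]]).round(0), to([.568,.317,.087]))
E
```

```text
[0.56621721 0.31630212 0.21820533] [-2.54723514 -1.83732074  0.00328631]
[[325. 202.]
 [325. 189.]
 [242. 200.]] [0.0014, 0.0017, 0.1312]
```

View pics/w2.png

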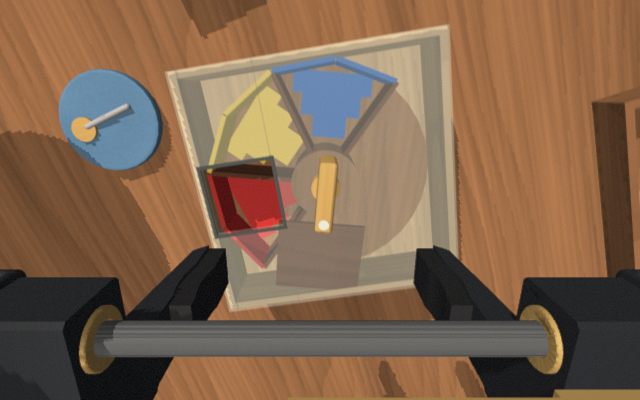

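```bash
python3 - <<'E'
from h import *
c=arm.camera('wrist')
k=cast(c,[[166,72],[448,27],[459,284],[232,310]],.077)[:,:2];print('case',k.round(3).tolist(),k.mean(0),(k[0]+k[2])/2,(k[1]+k[3])/2)
print([np.degrees(np.arctan2(*(k[i]-k[j])[::-1])).round(1) for i,j in [(1,0),(2,3),(0,3),(1,2)]],[np.linalg.norm(k[i]-k[i-1]).round(3) for i in range(4)])
w=cast(c,[[199,167],[272,157],[286,228],[219,237]],.077)[:,:2];print('win',w.round(3).tolist(),w.mean(0))
q=cast(c,[[328,157],[324,231]],.116)[:,:2];print('knob',q.mean(0),np.linalg.norm(q[1]-q[0]),np.degrees(np.arctan2(*(q[1]-q[0])[::-1])))
im=c['color'];e=to([.568,.317,.087]);print(e)
E
```

```text
case [[0.481, 0.441], [0.695, 0.403], [0.659, 0.186], [0.446, 0.226]] [0.57010602 0.31413932] [0.56989138 0.31352493] [0.57032066 0.31475371]
[np.float64(-10.1), np.float64(-10.7), np.float64(80.7), np.float64(80.6)] [np.float64(0.218), np.float64(0.218), np.float64(0.221), np.float64(0.217)]
win [[0.474, 0.365], [0.535, 0.353], [0.524, 0.29], [0.464, 0.3]] [0.49946337 0.32697731]
knob [0.5708309  0.31868886] 0.057585375704551064 -111.09137863296078
[0.0027, 0.0005, 0.1318]
```

>>> servo_tool([
  [60,[0,0.003,0.05],0],
  [60,[0,0.003,0.1],0],
  [60,[0,0.003,0.132],0],
  [60,[0,0.003,0.132],0],
  [0,[0,0.003,0.132],0],
  [0,[0,0.003,0.132],0],
  [0,[0,0.003,0.132],0],
  [0,[0,0.003,0.132],0],
], newtons=30)

```text
time_s: 3.5
tool_pos: [0.5681, 0.3139, 0.0887]
ee_rot: [-2.549, -1.83, 0.005]
ft_force: [-20.4, 3.3, 15.7]
gripper_width: 0.015
```

>>> servo_tool([
  [0,[0,0,0],0],
  [0,[0,0,0],0],
  [0,[0,0,0],8],
  [0,[0,0,0],16],
  [0,[0,0,0],21.5],
  [0,[0,0,0],21.5],
  [0,[0,0,0],21.5],
  [0,[0,0,0],21.5],
])

```text
time_s: 4.5
tool_pos: [0.5657, 0.315, 0.0886]
ee_rot: [-2.844, -1.324, 0.011]
ft_force: [-18.5, 2.5, 13.9]
gripper_width: 0.0136
```

>>> servo_tool([
  [60,[0,0,0],0],
  [60,[0,0,0],0],
  [60,[0,0,0],0],
  [60,[0,0,0],0],
  [100,[0,0,-0.04],0],
  [100,[0,0,-0.1],0],
  [100,[0,0,-0.13],0],
  [100,[0,0,-0.13],0],
])

```text
time_s: 5.5
tool_pos: [0.5722, 0.3135, 0.2213]
ee_rot: [2.848, 1.323, 0.01]
ft_force: [-1.0, -0.2, -0.2]
gripper_width: 0.0883
```

```bash
python3 - <<'E'
from h import *
pieces('top','pics/t3.png',20)
c=arm.camera('wrist');cv2.imwrite('pics/w3.png',c['color']);t,R=pose();print(t,R.as_rotvec())
print(to([.527,-.055,.12],np.pi/2))
E
```

```text
red 56.0 uv [319. 209.] c [ 0.523 -0.056] r 0.016 flat 29 w 0.0286
red 136.5 uv [ 91. 192.] c [0.597 0.718] r 0.0291 flat 33 w 0.0504
red 135.0 uv [111. 157.] c [0.715 0.652] r 0.0289 flat 39 w 0.0506
yellow 59.0 uv [323. 236.] c [ 0.436 -0.068] r 0.0159 flat 29 w 0.0289
blue 61.0 uv [102. 206.] c [0.548 0.679] r 0.0235 flat 43 w 0.0361
blue 51.0 uv [324. 178.] c [ 0.632 -0.072] r 0.0163 flat 45 w 0.0286
blue 94.5 uv [330. 104.] c [ 0.893 -0.101] r 0.0208 flat 45 w 0.0388
[0.56988672 0.31276084 0.21667819] [-2.84904037e+00 -1.32369088e+00  1.72447249e-03]
[-0.3086, 0.2045, 0.0969, 49.8]
```

View pics/w3.png

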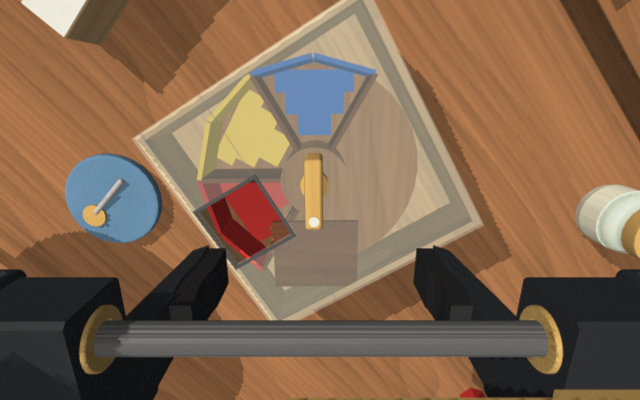

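>>> servo_tool([
  [100,[-0.05,0.033,0],8],
  [100,[-0.1,0.066,0],16],
  [100,[-0.15,0.1,0],24],
  [100,[-0.2,0.133,0.02],32],
  [100,[-0.25,0.166,0.05],40],
  [100,[-0.309,0.204,0.08],49.8],
  [100,[-0.309,0.204,0.097],49.8],
  [100,[-0.309,0.204,0.097],49.8],
])

```text
time_s: 6.6
tool_pos: [0.5238, -0.0551, 0.1169]
ee_rot: [-3.139, 0.003, 0.012]
ft_force: [0.1, 0.1, -0.5]
gripper_width: 0.0883
```

```bash
python3 - <<'E'
from h import *
pieces('wrist','pics/w4.png',60);t,R=pose();print(t,R.as_rotvec())
E
```

```text
red 1513.0 uv [323. 196.] c [ 0.526 -0.057] r 0.0189 flat 33 w 0.0322
yellow 1211.0 uv [340. 297.] c [ 0.442 -0.068] r 0.0212 flat 26 w 0.0355
blue 1982.5 uv [348.  36.] c [ 0.633 -0.073] r 0.017 flat 45 w 0.0296
[ 0.52521208 -0.05436269  0.11860165] [-3.13965231e+00  8.09486942e-04  7.36161495e-03]
```

View pics/w4.png

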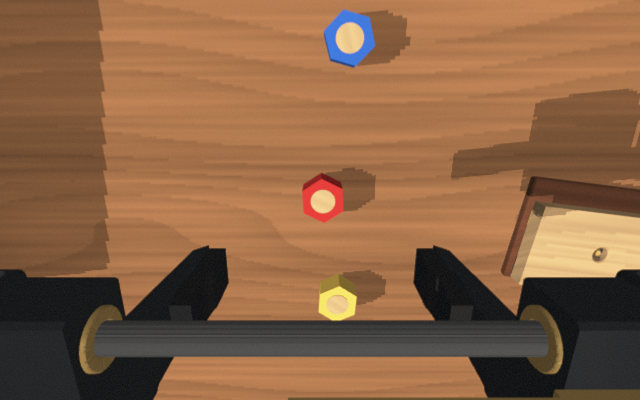

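>>> servo_tool([
  [100,[-0.0015,0.001,0.05],0],
  [100,[-0.0015,0.001,0.1],0],
  [100,[-0.0015,0.001,0.109],0],
  [100,[-0.0015,0.001,0.109],0],
  [0,[-0.0015,0.001,0.109],0],
  [0,[-0.0015,0.001,0.109],0],
  [0,[-0.0015,0.001,0.109],0],
  [0,[-0.0015,0.001,0.109],0],
], newtons=20)

```text
time_s: 7.65
tool_pos: [0.5257, -0.0558, 0.0122]
ee_rot: [3.141, 0.001, 0.001]
ft_force: [-0.4, -0.6, 0.1]
gripper_width: 0.0501
```

>>> servo_tool([
  [0,[0,0,0],0],
  [0,[0,0,0],0],
  [0,[0,0,-0.05],0],
  [0,[0,0,-0.1],0],
  [0,[-0.003,-0.05,-0.14],0],
  [0,[-0.006,-0.1,-0.15],0],
  [0,[-0.01,-0.16,-0.15],0],
  [0,[-0.014,-0.22,-0.15],0],
])

```text
time_s: 8.65
tool_pos: [0.5111, 0.166, 0.1621]
ee_rot: [-3.141, -0.0, -0.001]
ft_force: [0.4, 0.1, -0.4]
gripper_width: 0.033
```

```bash
python3 - <<'E'
from h import *
t,R=pose();print(t,arm.get_obs()['gripper_width'],to([.497,.328,.084]))
E
```

```text
[0.51108944 0.1659527  0.16212572] 0.0330211523376128 [-0.0141, -0.162, 0.0781]
```

```bash
python3 - <<'E'
from h import *
c=arm.camera('wrist');cv2.imwrite('pics/w5.png',c['color'][180:,180:480]);print(arm.get_obs()['gripper_width'])
pieces('top',None,20)
E
```

```text
0.0330003474364819
red 139.5 uv [ 90. 192.] c [0.596 0.717] r 0.0291 flat 40 w 0.0506
red 140.5 uv [112. 156.] c [0.715 0.654] r 0.0296 flat 38 w 0.0513
yellow 59.0 uv [323. 236.] c [ 0.436 -0.068] r 0.0159 flat 29 w 0.0289
yellow 144.0 uv [114. 187.] c [0.609 0.636] r 0.0298 flat 40 w 0.0516
blue 127.5 uv [104. 205.] c [0.549 0.668] r 0.0283 flat 40 w 0.0485
blue 54.5 uv [324. 178.] c [ 0.632 -0.073] r 0.0163 flat 44 w 0.0289
blue 130.0 uv [125. 170.] c [0.668 0.604] r 0.0286 flat 39 w 0.0495
blue 95.0 uv [330. 103.] c [ 0.893 -0.101] r 0.0208 flat 33 w 0.0395
```

View pics/w5.png

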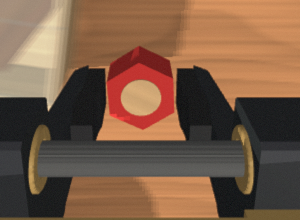

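>>> servo_tool([
  [0,[-0.005,-0.06,0],0],
  [0,[-0.01,-0.12,0],0],
  [0,[-0.014,-0.162,0],0],
  [0,[-0.014,-0.162,0.04],0],
  [0,[-0.014,-0.162,0.076],0],
  [0,[-0.014,-0.162,0.076],0],
  [100,[-0.014,-0.162,0.076],0],
  [100,[-0.014,-0.162,0.076],0],
])

```text
time_s: 9.75
tool_pos: [0.4987, 0.3265, 0.0878]
ee_rot: [-3.14, -0.001, -0.005]
ft_force: [-0.3, -0.0, 0.1]
gripper_width: 0.0509
```

>>> servo_tool([
  [100,[0,0,0],0],
  [100,[0,0,0],0],
  [100,[0,0,0],0],
  [100,[0,0,-0.05],0],
  [100,[0,0,-0.1],-9],
  [100,[0.03,0,-0.135],-18],
  [100,[0.065,0.008,-0.135],-28],
  [100,[0.068,0.013,-0.135],-38],
])

```text
time_s: 10.75
tool_pos: [0.5673, 0.3128, 0.2214]
ee_rot: [2.967, 1.031, 0.003]
ft_force: [-0.2, -0.0, -1.0]
gripper_width: 0.0882
```

```bash
python3 - <<'E'
from h import *
c=arm.camera('wrist');cv2.imwrite('pics/w6.png',c['color'])
print(pose()[0],to([.566,.315,.088],np.radians(-39.9)))
E
```

```text
[0.56647161 0.31228594 0.22075163] [0.0013, -0.0025, 0.1328, -11.4]
```

View pics/w6.png

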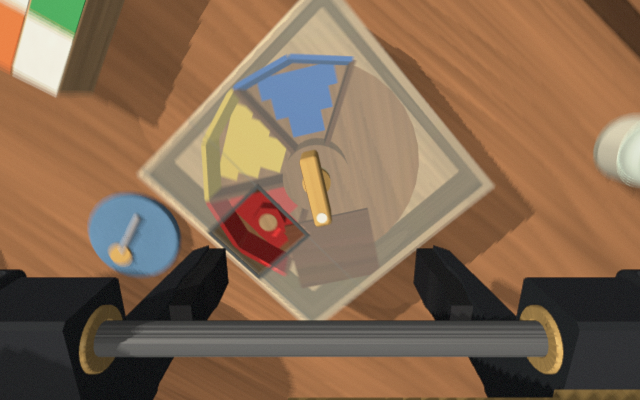

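>>> servo_tool([
  [60,[0.001,-0.0025,0.05],-6],
  [60,[0.001,-0.0025,0.1],-11.4],
  [60,[0.001,-0.0025,0.133],-11.4],
  [60,[0.001,-0.0025,0.133],-11.4],
  [0,[0.001,-0.0025,0.133],-11.4],
  [0,[0.001,-0.0025,0.133],-11.4],
  [0,[0.001,-0.0025,0.133],-11.4],
  [0,[0.001,-0.0025,0.133],-11.4],
], newtons=30)

```text
time_s: 11.8
tool_pos: [0.5654, 0.3157, 0.0888]
ee_rot: [2.852, 1.314, 0.003]
ft_force: [9.1, -10.7, -2.7]
gripper_width: 0.015
```

>>> servo_tool([
  [0,[0,0,0],0],
  [0,[0,0,0],-9],
  [0,[0,0,0],-18],
  [0,[0,0,0],-27],
  [0,[0,0,0],-36],
  [0,[0,0,0],-45],
  [0,[0,0,0],-54],
  [0,[0,0,0],-60],
])

```text
time_s: 12.8
tool_pos: [0.5707, 0.3144, 0.0888]
ee_rot: [1.806, 2.558, 0.012]
ft_force: [22.0, -4.3, -11.3]
gripper_width: 0.0137
```

>>> servo_tool([
  [0,[0,0,0],0],
  [0,[0,0,0],0],
  [60,[0,0,0],0],
  [60,[0,0,0],0],
  [60,[0,0,0],0],
  [100,[0,0,-0.05],0],
  [100,[0,0,-0.1],0],
  [100,[0,0,-0.13],0],
])

```text
time_s: 13.8
tool_pos: [0.5648, 0.3167, 0.2208]
ee_rot: [1.812, 2.564, 0.004]
ft_force: [-0.7, 0.5, 0.0]
gripper_width: 0.0719
```

```bash
python3 - <<'E'
from h import *
t,R=pose();print(t,R.as_rotvec(),to([.437,-.068,.12],np.radians(29)))
pieces('top',None,20)
E
```

```text
[0.56475522 0.31665035 0.22082344] [1.81248434 2.56410866 0.00411408] [-0.32, -0.2491, 0.1, -9.5]
red 137.5 uv [ 91. 192.] c [0.597 0.718] r 0.0291 flat 33 w 0.0504
red 138.0 uv [111. 157.] c [0.715 0.652] r 0.0289 flat 39 w 0.0506
yellow 58.0 uv [323. 236.] c [ 0.436 -0.068] r 0.0159 flat 26 w 0.0288
blue 42.5 uv [101. 205.] c [0.548 0.679] r 0.0234 flat 43 w 0.0331
blue 49.0 uv [324. 178.] c [ 0.632 -0.072] r 0.0163 flat 46 w 0.0281
blue 94.5 uv [330. 104.] c [ 0.893 -0.101] r 0.0208 flat 45 w 0.0388
```

>>> servo_tool([
  [100,[-0.045,-0.035,0],0],
  [100,[-0.09,-0.07,0],-3],
  [100,[-0.135,-0.105,0],-6],
  [100,[-0.18,-0.14,0.02],-9.5],
  [100,[-0.23,-0.178,0.05],-9.5],
  [100,[-0.275,-0.214,0.08],-9.5],
  [100,[-0.32,-0.249,0.1],-9.5],
  [100,[-0.32,-0.249,0.1],-9.5],
])

```text
time_s: 14.85
tool_pos: [0.4338, -0.0705, 0.1159]
ee_rot: [-1.6, -2.699, 0.001]
ft_force: [0.7, -0.3, 1.0]
gripper_width: 0.0882
```

```bash
python3 - <<'E'
from h import *
pieces('wrist','pics/w7.png',60);print(pose()[0],to([.437,-.068,.007],np.radians(29)))
c=cv2.imread('pics/w7.png');cv2.imwrite('pics/w7c.png',cv2.resize(c[150:280,250:400],None,fx=3,fy=3))
E
```

```text
yellow 1326.5 uv [325. 199.] c [ 0.435 -0.066] r 0.0184 flat 25 w 0.0313
blue 249.0 uv [514. 300.] c [ 0.611 -0.068] r 0.0122 flat 29 w 0.0186
[ 0.43466288 -0.06991592  0.11647704] [0.0003, 0.0031, 0.1095, -0.3]
```

View pics/w7c.png

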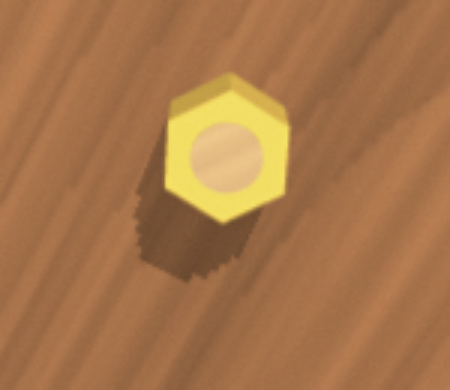

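>>> servo_tool([
  [100,[-0.001,0.0035,0.05],3.5],
  [100,[-0.001,0.0035,0.1],3.5],
  [100,[-0.001,0.0035,0.109],3.5],
  [100,[-0.001,0.0035,0.109],3.5],
  [100,[-0.001,0.0035,0.109],3.5],
  [0,[-0.001,0.0035,0.109],3.5],
  [0,[-0.001,0.0035,0.109],3.5],
  [0,[-0.001,0.0035,0.109],3.5],
], newtons=20)

```text
time_s: 15.9
tool_pos: [0.44, -0.0681, 0.0091]
ee_rot: [1.677, 2.655, 0.0]
ft_force: [-0.1, 0.5, 0.5]
gripper_width: 0.0604
```

>>> servo_tool([
  [0,[0,0,0],0],
  [0,[0,0,0],0],
  [0,[0,0,0],0],
  [0,[0,0,0],0],
  [0,[0,0,0],0],
  [0,[0,0,-0.05],0],
  [0,[0,0,-0.1],0],
  [0,[0,0,-0.15],0],
])

```text
time_s: 16.9
tool_pos: [0.4394, -0.0678, 0.1601]
ee_rot: [-1.677, -2.656, -0.0]
ft_force: [1.3, 0.3, -0.5]
gripper_width: 0.0329
```

```bash
python3 - <<'E'
from h import *
t,R=pose();print(t,R.as_rotvec(),arm.get_obs()['gripper_width'],to([.498,.327,.084]),arm.get_obs()['joint_positions'][5])
E
```

```text
[ 0.4393901  -0.06775958  0.16012833] [-1.67746689e+00 -2.65583219e+00 -3.61059295e-05] 0.03288299225874069 [0.3313, 0.2225, 0.0762] -0.8653722718409064
```

>>> servo_tool([
  [0,[0.047,0.032,0],0],
  [0,[0.095,0.064,0],0],
  [0,[0.142,0.095,0],0],
  [0,[0.19,0.127,0],0],
  [0,[0.237,0.159,0],0],
  [0,[0.284,0.191,0],0],
  [0,[0.331,0.2225,0],0],
  [0,[0.331,0.2225,0.02],0],
])

```text
time_s: 17.9
tool_pos: [0.4993, 0.3305, 0.1398]
ee_rot: [1.671, 2.658, 0.006]
ft_force: [0.2, -0.7, -0.1]
gripper_width: 0.0332
```

>>> servo_tool([
  [0,[0,0,0.04],0],
  [0,[0,0,0.055],0],
  [0,[0,0,0.055],0],
  [50,[0,0,0.055],0],
  [50,[0,0,0.055],0],
  [50,[0,0,0.055],0],
  [50,[0,0,0.0],0],
  [50,[0,0,-0.06],0],
])

```text
time_s: 18.9
tool_pos: [0.4977, 0.3263, 0.1994]
ee_rot: [-1.677, -2.655, 0.003]
ft_force: [1.3, 0.3, 0.7]
gripper_width: 0.044
```

```bash
python3 - <<'E'
from h import *
t,R=pose();print(t,R.as_rotvec(),arm.get_obs()['gripper_width'],to([.568,.315,.088],np.radians(20.1)))
E
```

```text
[0.49765089 0.3262661  0.1993979 ] [-1.67693788 -2.65506949  0.00268254] 0.043973366213824264 [-0.0404, 0.0589, 0.1113, 5.3]
```

Check the yellow drop on the way to the knob (over the knob, at height).

>>> servo_tool([
  [70,[-0.02,0.03,-0.02],3],
  [70,[-0.04,0.059,-0.02],5.3],
  [70,[-0.04,0.059,-0.02],5.3],
  [70,[-0.04,0.059,-0.02],5.3],
])

```text
time_s: 19.4
tool_pos: [0.568, 0.3158, 0.2182]
ee_rot: [-1.797, -2.575, 0.002]
ft_force: [0.1, -0.0, -0.6]
gripper_width: 0.0617
```

```bash
python3 - <<'E'
from h import *
c=arm.camera('wrist');cv2.imwrite('pics/w8.png',c['color']);t,R=pose()
print(t,to([.568,.315,.088],np.radians(20.1)))
pieces('top',None,20)
E
```

```text
[0.56768513 0.31600782 0.21823307] [-0.0011, 0.0001, 0.1302, 0.1]
red 139.5 uv [ 90. 192.] c [0.596 0.717] r 0.0291 flat 41 w 0.0505
red 139.0 uv [111. 157.] c [0.715 0.652] r 0.0298 flat 38 w 0.0516
blue 50.0 uv [101. 206.] c [0.548 0.679] r 0.0234 flat 42 w 0.0341
blue 50.0 uv [324. 178.] c [ 0.632 -0.072] r 0.0163 flat 45 w 0.0284
blue 94.5 uv [330. 104.] c [ 0.893 -0.101] r 0.0208 flat 45 w 0.0388
```

View pics/w8.png

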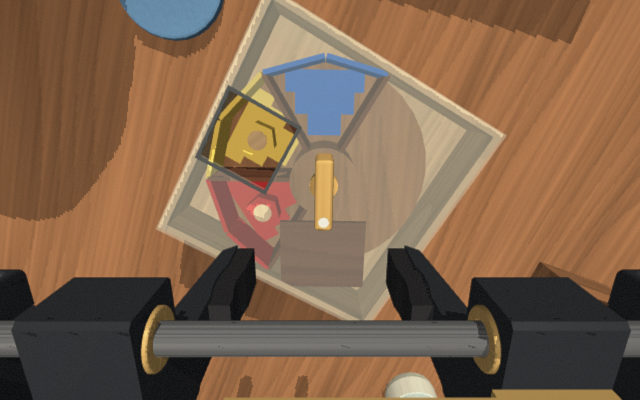

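>>> servo_tool([
  [70,[-0.001,0,0.05],0],
  [70,[-0.001,0,0.1],0],
  [70,[-0.001,0,0.13],0],
  [0,[-0.001,0,0.13],0],
  [0,[-0.001,0,0.13],0],
  [0,[-0.001,0,0.13],0],
  [0,[-0.001,0,0.13],0],
  [0,[-0.001,0,0.13],0],
], newtons=30)

```text
time_s: 20.5
tool_pos: [0.5703, 0.3153, 0.0897]
ee_rot: [1.798, 2.574, 0.004]
ft_force: [14.3, 6.6, -11.0]
gripper_width: 0.0142
```

>>> servo_tool([
  [0,[0,0,0],0],
  [0,[0,0,0],-9],
  [0,[0,0,0],-18],
  [0,[0,0,0],-27],
  [0,[0,0,0],-36],
  [0,[0,0,0],-45],
  [0,[0,0,0],-54],
  [0,[0,0,0],-61],
])

```text
time_s: 21.5
tool_pos: [0.5729, 0.3183, 0.0897]
ee_rot: [0.236, 3.124, 0.012]
ft_force: [14.4, 16.4, -11.0]
gripper_width: 0.0136
```

>>> servo_tool([
  [0,[0,0,0],0],
  [0,[0,0,0],0],
  [60,[0,0,0],0],
  [60,[0,0,0],0],
  [60,[0,0,0],0],
  [100,[0,0,-0.05],0],
  [100,[0,0,-0.1],0],
  [100,[0,0,-0.13],0],
])

```text
time_s: 22.5
tool_pos: [0.5699, 0.3149, 0.2218]
ee_rot: [0.242, 3.129, 0.002]
ft_force: [0.3, 0.0, -0.2]
gripper_width: 0.0717
```

```bash
python3 - <<'E'
from h import *
t,R=pose();print(t,R.as_rotvec(),to([.632,-.073,.12],np.radians(45)))
E
```

```text
[0.56989148 0.31492542 0.2218408 ] [2.42468223e-01 3.12943050e+00 1.68197318e-03] [-0.1208, -0.3739, 0.1017, 36.1]
```

>>> servo_tool([
  [100,[-0.017,-0.053,0],5],
  [100,[-0.034,-0.107,0],10],
  [100,[-0.052,-0.16,0],16],
  [100,[-0.069,-0.214,0.02],22],
  [100,[-0.086,-0.267,0.05],28],
  [100,[-0.104,-0.32,0.08],34],
  [100,[-0.121,-0.374,0.1],36],
  [100,[-0.121,-0.374,0.1],36],
])

```text
time_s: 23.5
tool_pos: [0.6298, -0.0774, 0.1164]
ee_rot: [-1.205, -2.897, 0.002]
ft_force: [0.2, 0.1, -0.2]
gripper_width: 0.0883
```

```bash
python3 - <<'E'
from h import *
arm.camera('wrist')
pieces('wrist','pics/w9.png',60);t,R=pose();print(t,to([.632,-.073,.007],np.radians(45)))
c=arm.camera('wrist')
print('pred',proj(c,[[.632,-.073,.02]]))
h=cv2.cvtColor(c['color'],cv2.COLOR_BGR2HSV);m=cv2.inRange(h,(105,120,60),(125,255,255))
k=max(cv2.findContours(m,cv2.RETR_EXTERNAL,cv2.CHAIN_APPROX_NONE)[0],key=cv2.contourArea)
x,y,w,hh=cv2.boundingRect(k);print(x,y,w,hh)
# inner wooden disc
hole=cv2.bitwise_and(cv2.drawContours(np.zeros_like(m),[k],-1,255,-1),255-m)
q=max(cv2.findContours(hole,cv2.RETR_EXTERNAL,cv2.CHAIN_APPROX_NONE)[0],key=cv2.contourArea)
(u,v),r=cv2.minEnclosingCircle(q);X=cast(c,[u,v],.02)[0];print('disc',u,v,r,X,to(X))
E
```

```text
blue 1439.5 uv [327. 198.] c [ 0.632 -0.071] r 0.0186 flat 45 w 0.0314
[ 0.63067064 -0.0736788   0.11831603] [-0.0006, 0.0015, 0.1113, 0.1]
pred [[322.94120012 202.92969857]]
304 177 40 49
disc 323.5 204.0 12.659089088439941 [ 0.63288087 -0.07329303  0.02      ] [-0.0017, 0.0009, 0.099]
```

>>> servo_tool([
  [100,[-0.001,0.001,0.05],0],
  [100,[-0.001,0.001,0.1],0],
  [100,[-0.001,0.001,0.11],0],
  [100,[-0.001,0.001,0.11],0],
  [0,[-0.001,0.001,0.11],0],
  [0,[-0.001,0.001,0.11],0],
  [0,[-0.001,0.001,0.11],0],
  [0,[-0.001,0.001,0.11],0],
], newtons=20)

```text
time_s: 24.65
tool_pos: [0.6329, -0.0734, 0.0092]
ee_rot: [1.198, 2.903, 0.0]
ft_force: [1.0, -0.2, 0.8]
gripper_width: 0.0503
```

>>> servo_tool([
  [0,[0,0,0],0],
  [0,[0,0,0],0],
  [0,[0,0,0],0],
  [0,[0,0,0],0],
  [0,[0,0,0],0],
  [0,[0,0,-0.05],0],
  [0,[0,0,-0.1],0],
  [0,[0,0,-0.15],0],
])

```text
time_s: 25.65
tool_pos: [0.6324, -0.0732, 0.16]
ee_rot: [-1.198, -2.904, -0.0]
ft_force: [0.9, -0.3, -0.4]
gripper_width: 0.0336
```

```bash
python3 - <<'E'
from h import *
t,R=pose();print(t,R.as_rotvec(),arm.get_obs()['gripper_width'],to([.498,.327,.084]),arm.get_obs()['joint_positions'][5])
E
```

```text
[ 0.63238612 -0.0731681   0.1600494 ] [-1.19826367e+00 -2.90369783e+00 -9.38767827e-05] 0.03356459852054503 [0.3775, 0.1889, 0.0762] -1.0894216312040645
```

>>> servo_tool([
  [0,[0.054,0.027,0],0],
  [0,[0.108,0.054,0],0],
  [0,[0.162,0.081,0],0],
  [0,[0.216,0.108,0],0],
  [0,[0.27,0.135,0],0],
  [0,[0.324,0.162,0],0],
  [0,[0.3775,0.189,0],0],
  [0,[0.3775,0.189,0.02],0],
])

```text
time_s: 26.65
tool_pos: [0.4975, 0.3312, 0.14]
ee_rot: [1.189, 2.905, 0.005]
ft_force: [0.9, -0.0, -0.2]
gripper_width: 0.0332
```

>>> servo_tool([
  [0,[0,0,0.04],0],
  [0,[0,0,0.055],0],
  [0,[0,0,0.055],0],
  [50,[0,0,0.055],0],
  [50,[0,0,0.055],0],
  [50,[0,0,0.055],0],
  [50,[0,0,0.0],0],
  [50,[0,0,-0.06],0],
])

```text
time_s: 27.65
tool_pos: [0.4976, 0.3266, 0.1994]
ee_rot: [-1.198, -2.903, 0.002]
ft_force: [1.3, 0.8, -0.5]
gripper_width: 0.0443
```

```bash
python3 - <<'E'
from h import *
t,R=pose();print(t,R.as_rotvec(),arm.get_obs()['gripper_width'],to([.569,.316,.218],np.radians(80)))
E
```

```text
[0.49756213 0.32662331 0.19940579] [-1.19790233e+00 -2.90258892e+00  2.34015850e-03] 0.04430699867747237 [-0.0581, 0.0428, -0.0187, -34.9]
```

>>> servo_tool([
  [70,[-0.03,0.02,-0.02],-10],
  [70,[-0.058,0.043,-0.02],-20],
  [70,[-0.058,0.043,-0.02],-30],
  [70,[-0.058,0.043,-0.02],-35],
  [70,[-0.058,0.043,-0.02],-35],
])

```text
time_s: 28.28
tool_pos: [0.5698, 0.3165, 0.2191]
ee_rot: [0.271, 3.129, 0.0]
ft_force: [-0.1, 0.5, -0.9]
gripper_width: 0.0616
```

```bash
python3 - <<'E'
from h import *
c=arm.camera('wrist');cv2.imwrite('pics/w10.png',c['color']);t,R=pose()
print(t,to([.569,.3155,.088],np.radians(80)),arm.get_obs()['joint_positions'])
pieces('top',None,20)
E
```

```text
[0.56971717 0.31658762 0.21898719] [0.0006, -0.0012, 0.131, 0.0] [ 3.25459958e-01  3.64341337e-01  1.41954839e+00  1.29906198e-05
  1.35734975e+00 -1.07164155e+00]
red 138.5 uv [ 91. 192.] c [0.597 0.718] r 0.0291 flat 33 w 0.0504
blue 47.0 uv [101. 206.] c [0.548 0.679] r 0.0234 flat 43 w 0.0337
blue 94.5 uv [330. 104.] c [ 0.893 -0.101] r 0.0208 flat 45 w 0.0388
```

View pics/w10.png

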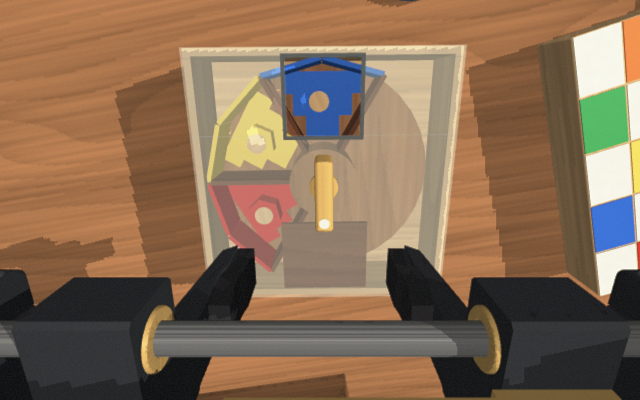

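>>> servo_tool([
  [70,[0,-0.001,0.05],0],
  [70,[0,-0.001,0.1],0],
  [70,[0,-0.001,0.13],0],
  [0,[0,-0.001,0.13],0],
  [0,[0,-0.001,0.13],0],
  [0,[0,-0.001,0.13],0],
  [0,[0,-0.001,0.13],0],
  [0,[0,-0.001,0.13],0],
], newtons=30)

```text
time_s: 29.38
tool_pos: [0.5709, 0.3186, 0.0901]
ee_rot: [0.271, 3.126, 0.011]
ft_force: [5.9, 23.0, -6.8]
gripper_width: 0.0142
```

>>> servo_tool([
  [0,[0,0,0],0],
  [0,[0,0,0],9],
  [0,[0,0,0],18],
  [0,[0,0,0],27],
  [0,[0,0,0],36],
  [0,[0,0,0],45],
  [0,[0,0,0],54],
  [0,[0,0,0],60],
])

```text
time_s: 30.38
tool_pos: [0.5697, 0.3173, 0.09]
ee_rot: [-1.803, -2.572, -0.005]
ft_force: [-2.2, 4.5, 3.2]
gripper_width: 0.0134
```

>>> servo_tool([
  [0,[0,0,0],9],
  [0,[0,0,0],18],
  [0,[0,0,0],27],
  [0,[0,0,0],36],
  [0,[0,0,0],45],
  [0,[0,0,0],54],
  [0,[0,0,0],60],
  [0,[0,0,0],60],
])

```text
time_s: 31.38
tool_pos: [0.5679, 0.3175, 0.09]
ee_rot: [-2.843, -1.33, 0.002]
ft_force: [-8.9, 5.8, 7.8]
gripper_width: 0.0138
```

>>> servo_tool([
  [0,[0,0,0],9],
  [0,[0,0,0],18],
  [0,[0,0,0],27],
  [0,[0,0,0],36],
  [0,[0,0,0],45],
  [0,[0,0,0],54],
  [0,[0,0,0],60],
  [0,[0,0,0],60],
])

```text
time_s: 32.38
tool_pos: [0.5673, 0.3192, 0.09]
ee_rot: [-3.125, 0.269, 0.005]
ft_force: [-10.0, 10.4, 8.1]
gripper_width: 0.0136
```

>>> servo_tool([
  [0,[0,0,0],0],
  [0,[0,0,0],0],
  [60,[0,0,0],0],
  [60,[0,0,0],0],
  [60,[0,0,0],0],
  [100,[0,0,-0.05],0],
  [100,[0,0,-0.1],0],
  [100,[0,0,-0.13],0],
])

```text
time_s: 33.38
tool_pos: [0.5708, 0.3154, 0.2219]
ee_rot: [-3.129, 0.271, -0.005]
ft_force: [-0.0, 0.5, -0.9]
gripper_width: 0.0717
```

```bash
python3 - <<'E'
from h import *
arm.camera('wrist');c=arm.camera('wrist');cv2.imwrite('pics/w11.png',c['color']);t,R=pose();print(t,R.as_rotvec(),to([.4864,-.2861,.2],np.radians(-7.3)))
E
```

```text
[0.57207746 0.31598916 0.22363998] [-3.12679739  0.27017412 -0.01195007] [0.0187, 0.6079, 0.0215, 87.4]
```

View pics/w11.png

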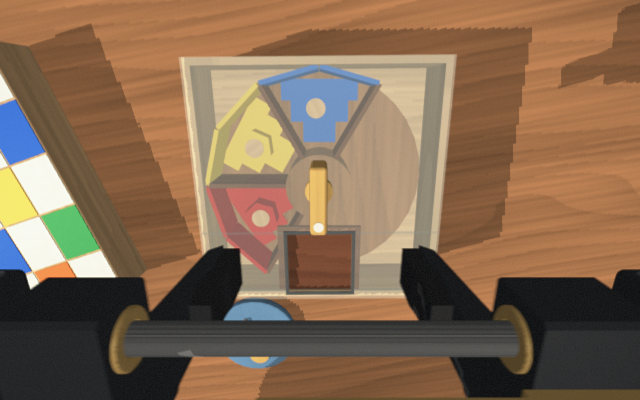

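>>> servo_tool([
  [100,[0.002,0.061,0],-9.3],
  [100,[0.004,0.122,0],-18.6],
  [100,[0.006,0.183,0],-27.9],
  [100,[0.008,0.244,0],-37.2],
  [100,[0.01,0.305,0],-46.5],
  [100,[0.012,0.366,0.01],-55.8],
  [100,[0.014,0.427,0.02],-65.1],
  [100,[0.016,0.488,0.03],-74.4],
])

```text
time_s: 34.48
tool_pos: [0.5015, -0.1642, 0.188]
ee_rot: [-2.655, -1.677, 0.001]
ft_force: [0.4, 0.2, 0.7]
gripper_width: 0.0884
```

```bash
python3 - <<'E'
from h import *
t,R=pose();print(t,R.as_rotvec(),to([.4864,-.2861,.15],np.radians(-7.3)))
E
```

```text
[ 0.50145663 -0.16422649  0.18795025] [-2.65483119e+00 -1.67708000e+00  1.07033833e-03] [-0.1165, 0.0388, 0.0379, -18.1]
```

>>> servo_tool([
  [100,[-0.058,0.02,0.02],-9],
  [100,[-0.1165,0.039,0.038],-18],
  [100,[-0.1165,0.039,0.038],-18],
  [100,[-0.1165,0.039,0.038],-18],
  [100,[-0.1165,0.039,0.038],-18],
])

```text
time_s: 35.1
tool_pos: [0.4875, -0.283, 0.1516]
ee_rot: [-2.365, -2.067, -0.0]
ft_force: [-0.1, 0.9, 0.3]
gripper_width: 0.0887
```

```bash
python3 - <<'E'
from h import *
c=arm.camera('wrist');cv2.imwrite('pics/w12.png',c['color']);t,R=pose();print(t,R.as_rotvec())
E
```

```text
[ 0.48776909 -0.28304278  0.15184719] [2.36457922e+00 2.06809123e+00 3.42278069e-04]
```

View pics/w12.png

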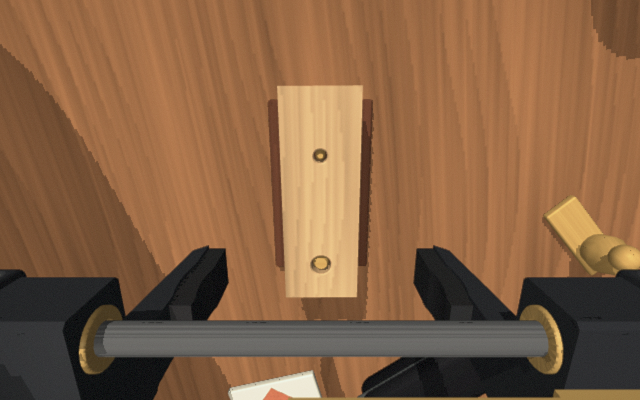

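```bash
cat >> h.py <<'E'
def rel(c,uv,z):
    t,R=pose();X=cast(c,uv,z);return X,R.inv().apply(X-t)
E
python3 - <<'E'
from h import *
c=arm.camera('wrist')
X,r=rel(c,[[320,155.5],[320.5,264],[277.5,85.5],[362.5,85.5],[357.5,297.5],[285.5,297.5]],.042)
print(X.round(4).tolist());print((r*1000).round(1).tolist());print('ctr',r[2:].mean(0),X[2:].mean(0),'from holes',r[1]+(r[0]-r[1])*55/90)
print(to([.5,.04,.15]))
E
```

```text
[[0.4914, -0.2508, 0.042], [0.4798, -0.3396, 0.042], [0.4686, -0.1981, 0.042], [0.5274, -0.206, 0.042], [0.5067, -0.3751, 0.042], [0.4462, -0.367, 0.042]]
[[32.5, -0.8, 110.0], [-57.1, -0.5, 110.0], [81.8, -30.5, 109.9], [81.7, 28.9, 110.0], [-88.6, 30.8, 110.0], [-88.7, -30.1, 110.0]]
ctr [-0.00344614 -0.0002072   0.10996668] [ 0.48721989 -0.28652539  0.042     ] from holes [-0.00233829 -0.00067759  0.10996627]
[0.3219, -0.0309, 0.0019]
```

>>> servo_tool([
  [100,[-0.003,0,0.06],0],
  [100,[-0.003,0,0.11],0],
  [100,[-0.003,0,0.118],0],
  [100,[-0.003,0,0.118],0],
  [100,[-0.003,0,0.118],0],
  [0,[-0.003,0,0.118],0],
  [0,[-0.003,0,0.118],0],
  [0,[-0.003,0,0.118],0],
], newtons=25)

```text
time_s: 36.2
tool_pos: [0.487, -0.2876, 0.0341]
ee_rot: [2.366, 2.066, 0.0]
ft_force: [-2.7, 0.3, 1.2]
gripper_width: 0.0599
```

>>> servo_tool([
  [0,[0,0,0],0],
  [0,[0,0,0],0],
  [0,[0,0,0],0],
  [0,[0,0,-0.01],0],
  [0,[0,0,-0.02],0],
  [0,[0,0,-0.03],0],
  [0,[0,0,-0.06],0],
  [0,[0,0,-0.06],0],
])

```text
time_s: 37.2
tool_pos: [0.4885, -0.2888, 0.0963]
ee_rot: [2.362, 2.063, 0.001]
ft_force: [0.7, -0.7, -1.7]
gripper_width: 0.0596
```

>>> servo_tool([
  [0,[0.055,-0.005,0],0],
  [0,[0.11,-0.01,0],0],
  [0,[0.165,-0.015,0],0],
  [0,[0.22,-0.02,0],0],
  [0,[0.275,-0.025,0],0],
  [0,[0.326,-0.029,0],0],
  [0,[0.326,-0.029,0.04],0],
  [0,[0.326,-0.029,0.075],0],
])

```text
time_s: 38.2
tool_pos: [0.5015, 0.0407, 0.0172]
ee_rot: [2.364, 2.069, 0.0]
ft_force: [-0.1, 0.1, -1.7]
gripper_width: 0.0595
```

>>> servo_tool([
  [0,[0,0,0.008],0],
  [0,[0,0,0.014],0],
  [0,[0,0,0.014],0],
  [100,[0,0,0.014],0],
  [100,[0,0,0.014],0],
  [100,[0,0,0.014],0],
  [100,[0,0,0.014],0],
  [100,[0,0,0.014],0],
])

```text
time_s: 39.2
tool_pos: [0.502, 0.0396, 0.0047]
ee_rot: [2.366, 2.067, 0.0]
ft_force: [0.7, -0.3, 0.6]
gripper_width: 0.0879
```

```bash
python3 - <<'E'
from h import *
t,R=pose();print(t,R.as_rotvec(),arm.get_obs()['gripper_width'])
c=arm.camera('top');cv2.imwrite('pics/t13.png',c['color'])
E
```

```text
[0.50199786 0.03958543 0.00468125] [2.36586349e+00 2.06684499e+00 1.38812057e-04] 0.08787093413422485
```

>>> servo_tool([
  [100,[0.035,0,0],0],
  [100,[0.07,0,0.001],0],
  [100,[0.07,0,0.001],0],
  [0,[0.07,0,0.001],0],
  [0,[0.07,0,0.001],0],
  [0,[0.07,0,0.001],0],
  [0,[0.07,0,0.001],0],
  [0,[0.07,0,0.001],0],
], newtons=5)

```text
time_s: 40.25
tool_pos: [0.5114, 0.1086, 0.0036]
ee_rot: [2.366, 2.066, -0.0]
ft_force: [0.2, -0.3, -0.6]
gripper_width: 0.06
```

>>> servo_tool([
  [0,[0,0,0],0],
  [0,[0,0,-0.01],0],
  [0,[0,0,-0.025],0],
  [0,[0,0,-0.04],0],
  [0,[0,0,-0.06],0],
  [0,[0,0,-0.08],0],
  [0,[0,0,-0.1],0],
  [0,[0,0,-0.1],0],
])

```text
time_s: 41.25
tool_pos: [0.5131, 0.1091, 0.1063]
ee_rot: [2.363, 2.065, 0.006]
ft_force: [1.1, 0.7, 0.6]
gripper_width: 0.06
```

>>> servo_tool([
  [0,[0,0,-0.015],0],
  [0,[0,0,-0.03],0],
  [0,[0,0,-0.045],0],
  [0,[0,0,-0.06],0],
  [0,[0,0,-0.075],0],
  [0,[0,0,-0.075],0],
  [0,[0,0,-0.075],0],
  [0,[0,0,-0.075],0],
])

```text
time_s: 42.25
tool_pos: [0.5108, 0.1089, 0.1779]
ee_rot: [-2.365, -2.066, 0.002]
ft_force: [-0.2, -0.1, -0.2]
gripper_width: 0.0598
```

```bash
python3 - <<'E'
from h import *
t,R=pose();print(t,R.as_rotvec(),arm.get_obs()['gripper_width'],arm.get_obs()['ft_force'])
c=arm.camera('scene');w=arm.camera('wrist')
p=proj(c,[t])[0].astype(int);print(p)
a=cv2.resize(c['color'][max(0,p[1]-75):p[1]+75,p[0]-90:p[0]+90],(480,400));cv2.imwrite('pics/m14.png',np.hstack([a,cv2.resize(w['color'],(320,200)).repeat(2,0)]))
E
```

```text
[0.51084905 0.10891955 0.17787119] [-2.36524826e+00 -2.06618438e+00  1.65930781e-03] 0.0598052890086181 [-0.21944974 -0.13520495 -0.17083089]
[384 175]
```

View pics/m14.png

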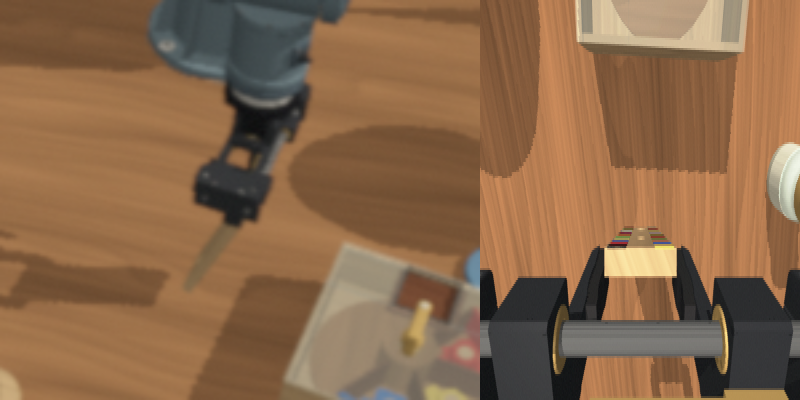

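>>> servo_tool([
  [0,[0,0,0.015],0],
  [0,[-0.02,0,0.02],0],
  [0,[-0.04,0,0.024],0],
  [0,[-0.06,0,0.028],0],
  [0,[-0.08,0,0.034],0],
  [0,[-0.095,0,0.042],0],
  [0,[-0.11,0,0.052],0],
  [0,[-0.122,0,0.062],0],
])

```text
time_s: 43.35
tool_pos: [0.4949, -0.0128, 0.1164]
ee_rot: [2.366, 2.067, -0.001]
ft_force: [-3.8, -1.4, 7.7]
gripper_width: 0.0597
```

>>> servo_tool([
  [0,[-0.012,0,0.01],0],
  [0,[-0.02,0,0.02],0],
  [0,[-0.03,0,0.032],0],
  [0,[-0.038,0,0.043],0],
  [0,[-0.045,0,0.055],0],
  [0,[-0.052,0,0.067],0],
  [0,[-0.058,0,0.08],0],
  [0,[-0.062,0,0.092],0],
])

```text
time_s: 44.35
tool_pos: [0.4875, -0.0747, 0.0245]
ee_rot: [2.365, 2.064, 0.001]
ft_force: [1.0, -1.1, 0.6]
gripper_width: 0.0583
```

>>> servo_tool([
  [0,[-0.003,0,0.008],0],
  [0,[-0.006,0,0.016],0],
  [0,[-0.006,0,0.019],0],
  [0,[-0.006,0,0.019],0],
])

```text
time_s: 44.85
tool_pos: [0.4855, -0.079, 0.0053]
ee_rot: [-2.365, -2.067, 0.0]
ft_force: [-0.1, 0.2, -0.6]
gripper_width: 0.0591
```

```bash
python3 - <<'E'
from h import *
t,R=pose();print(t,R.as_rotvec(),arm.get_obs()['gripper_width'],arm.get_obs()['ft_force'])
c=arm.camera('top');p=proj(c,[t])[0].astype(int);w=arm.camera('wrist')['color']
cv2.imwrite('pics/w15.png',np.hstack([cv2.resize(w[:,100:540],(440,400)),cv2.resize(c['color'][170:250,270:342],(360,400))]))
E
```

```text
[ 0.48551974 -0.07898041  0.00526635] [-2.36508086e+00 -2.06652875e+00  4.28357357e-04] 0.05914557582026579 [-0.07490908  0.18894251 -0.57400513]
```

View pics/w15.png

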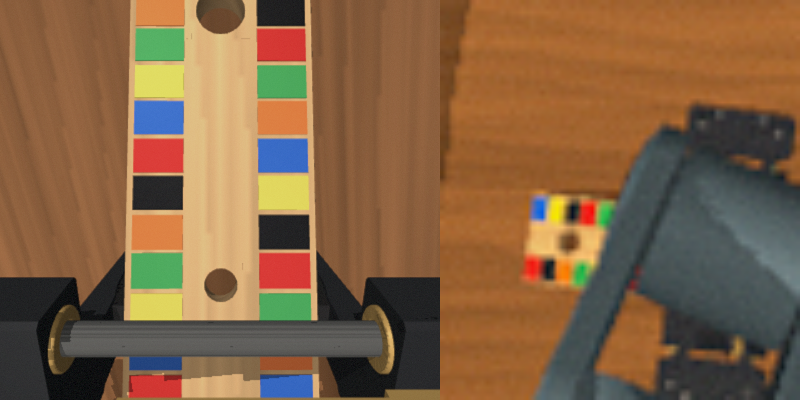

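>>> servo_tool([
  [100,[0,0,0],0],
  [100,[0,0,0],0],
  [100,[0,0,0],0],
  [100,[0,0,-0.04],0],
  [100,[0.03,0,-0.09],0],
  [100,[0.07,0,-0.117],0],
  [100,[0.07,0,-0.117],0],
  [100,[0.07,0,-0.117],0],
], newtons=25)

```text
time_s: 45.95
tool_pos: [0.4948, -0.0101, 0.1221]
ee_rot: [-2.365, -2.067, 0.001]
ft_force: [-1.5, 0.2, -0.1]
gripper_width: 0.0876
```

```bash
cat >> h.py <<'E'
def holes(z):
    arm.camera('wrist');c=arm.camera('wrist');im=c['color']
    h=cv2.cvtColor(im,cv2.COLOR_BGR2HSV);m=cv2.inRange(h,(8,60,0),(28,255,165))
    m=cv2.morphologyEx(m,cv2.MORPH_OPEN,np.ones((3,3)))
    for k in cv2.findContours(m,cv2.RETR_EXTERNAL,cv2.CHAIN_APPROX_NONE)[0]:
        (u,v),r=cv2.minEnclosingCircle(k);a=cv2.contourArea(k)
        if 4<r<22 and a>.5*np.pi*r*r and 270<u<370:
            X,q=rel(c,[u,v],z);print(round(u,1),round(v,1),round(r,1),X.round(4),(q*1000).round(1))
    return c
E
python3 - <<'E'
from h import *
c=holes(.012);cv2.imwrite('pics/w16.png',c['color']);print(pose()[0])
h=cv2.cvtColor(c['color'],cv2.COLOR_BGR2HSV);print(h[80:310:8,320].tolist())
E
```

```text
322.0 268.5 5.6 [[ 0.4869 -0.0711  0.012 ]] [[-61.    1.1 109.4]]
321.6 161.2 10.8 [[0.4985 0.0175 0.012 ]] [[ 28.3   0.6 109.4]]
[ 0.49430573 -0.01053033  0.12138463]
[[13, 141, 175], [13, 141, 173], [13, 141, 174], [13, 141, 172], [13, 141, 170], [16, 113, 221], [18, 108, 230], [19, 106, 236], [19, 106, 238], [12, 138, 122], [13, 139, 119], [13, 138, 120], [18, 107, 234], [18, 107, 234], [18, 106, 234], [18, 106, 231], [18, 108, 230], [17, 106, 229], [17, 110, 227], [18, 108, 228], [17, 110, 225], [17, 110, 224], [17, 110, 225], [14, 124, 156], [16, 110, 162], [17, 113, 222], [17, 111, 222], [17, 111, 223], [17, 110, 223]]
```

>>> servo_tool([
  [100,[0,0,0],10],
  [100,[0,0,0],20],
  [100,[0,0,0],30],
  [100,[0,0,0],40],
  [100,[0,0,0],50],
  [100,[0,0,0],60],
  [100,[0,0,0],70],
  [100,[0,0,0],80],
])

```text
time_s: 47.05
tool_pos: [0.4944, -0.0108, 0.1213]
ee_rot: [-3.141, -0.051, 0.004]
ft_force: [-0.6, -0.5, 0.6]
gripper_width: 0.0881
```

>>> servo_tool([
  [100,[0,0,0],10],
  [100,[0,0,0],20],
  [100,[0,0,0],30],
  [100,[0,0,0],40],
  [100,[0,0,0],50],
  [100,[0,0,0],60],
  [100,[0,0,0],70],
  [100,[0,0,0],80],
])

```text
time_s: 48.05
tool_pos: [0.4944, -0.0109, 0.1213]
ee_rot: [2.438, -1.979, -0.003]
ft_force: [0.2, 0.5, 0.0]
gripper_width: 0.0881
```

>>> servo_tool([
  [100,[0,0,0],8],
  [100,[0,0,0],8],
  [100,[0,0,0],8],
  [100,[0,0,0],8],
])

```text
time_s: 48.55
tool_pos: [0.4951, -0.0102, 0.1224]
ee_rot: [2.304, -2.136, -0.001]
ft_force: [-0.7, -0.2, 0.2]
gripper_width: 0.0879
```

```bash
python3 - <<'E'
from h import *
c=holes(.012);cv2.imwrite('pics/w17.png',c['color']);print(pose()[0],pose()[1].as_rotvec(),arm.get_obs()['joint_positions'][5])
E
```

```text
313.4 230.0 9.8 [[0.4985 0.0172 0.012 ]] [[-26.9  -5.4 110.5]]
338.0 116.5 7.2 [[ 0.487  -0.0718  0.012 ]] [[ 60.9  12.8 110.5]]
[ 0.49519777 -0.01007224  0.12253212] [ 2.30359262e+00 -2.13600342e+00 -1.34199664e-04] 2.805701437677235
```

```bash
python3 - <<'E'
from h import *
print(to([.4914,-.0368,.004],np.radians(-7.4)),pose()[0])
E
```

```text
[0.0264, 0.0058, 0.1185, 11.7] [ 0.49519777 -0.01007224  0.12253212]
```

>>> servo_tool([
  [100,[0.013,0.0027,0.02],6],
  [100,[0.026,0.0055,0.05],11.7],
  [100,[0.026,0.0055,0.1],11.7],
  [100,[0.026,0.0055,0.118],11.7],
  [100,[0.026,0.0055,0.118],11.7],
  [0,[0.026,0.0055,0.118],11.7],
  [0,[0.026,0.0055,0.118],11.7],
  [0,[0.026,0.0055,0.118],11.7],
], newtons=30)

```text
time_s: 49.65
tool_pos: [0.4923, -0.0365, 0.0055]
ee_rot: [-2.073, 2.36, -0.002]
ft_force: [-2.0, 0.4, -1.0]
gripper_width: 0.0604
```

>>> servo_tool([
  [0,[0,0,0],0],
  [0,[0,0,0],0],
  [0,[0,0,0],0],
  [0,[0,0,-0.03],0],
  [0,[0,0,-0.06],0],
  [0,[0,0,-0.09],0],
  [0,[0,0,-0.12],0],
  [0,[0,0,-0.12],0],
])

```text
time_s: 50.65
tool_pos: [0.4933, -0.0368, 0.1267]
ee_rot: [-2.071, 2.358, -0.007]
ft_force: [-0.1, -1.1, -1.3]
gripper_width: 0.0595
```

```bash
python3 - <<'E'
from h import *
for i in range(3): arm.camera('wrist');print(pose()[0],pose()[1].as_rotvec())
print(arm.get_obs()['joint_positions'][5],to([.4869,-.2853,.12]));holes(.13)
E
```

```text
[ 0.4921343  -0.03644259  0.12506278] [-2.0724802   2.35971183 -0.00263563]
[ 0.49124268 -0.03619313  0.1239421 ] [ 2.07285213e+00 -2.36033708e+00 -6.74775057e-04]
[ 0.49075429 -0.0360456   0.12333247] [ 2.07227795 -2.35983492 -0.00266699]
2.956130975265169 [0.2477, -0.0284, 0.0032]
320.5 370.0 16.0 [[0.4975 0.0169 0.13  ]] [[-53.4   0.   -6.9]]
311.5 16.0 4.7 [[ 0.4803 -0.1394  0.13  ]] [[103.8  -3.2  -7. ]]
```

>>> servo_tool([
  [0,[0.03,-0.004,0],-10],
  [0,[0.06,-0.007,0],-20],
  [0,[0.09,-0.01,0],-30],
  [0,[0.12,-0.014,0],-40],
  [0,[0.15,-0.017,0],-50],
  [0,[0.18,-0.021,0],-60],
  [0,[0.215,-0.025,0],-70],
  [0,[0.2493,-0.0284,0],-80],
])

```text
time_s: 51.9
tool_pos: [0.487, -0.2878, 0.1231]
ee_rot: [-3.105, 0.467, 0.003]
ft_force: [1.1, 0.6, -1.1]
gripper_width: 0.0595
```

>>> servo_tool([
  [0,[0,0,0],-10],
  [0,[0,0,0],-20],
  [0,[0,0,0],-30],
  [0,[0,0,0],-40],
  [0,[0,0,0],-50],
  [0,[0,0,0],-60],
  [0,[0,0,0],-70],
  [0,[0,0,0],-80],
])

```text
time_s: 52.9
tool_pos: [0.487, -0.2867, 0.123]
ee_rot: [-2.678, -1.638, 0.001]
ft_force: [-0.6, 0.1, -1.0]
gripper_width: 0.0598
```

>>> servo_tool([
  [0,[0,0,0],-10],
  [0,[0,0,0],-20],
  [0,[0,0,0.02],-20],
  [0,[0,0,0.035],-20],
  [0,[0,0,0.05],-20],
  [0,[0,0,0.05],-20],
  [0,[0,0,0.05],-20],
  [0,[0,0,0.05],-20],
])

```text
time_s: 53.9
tool_pos: [0.4881, -0.2876, 0.0754]
ee_rot: [2.359, 2.072, 0.0]
ft_force: [0.5, 0.2, -0.3]
gripper_width: 0.0594
```

```bash
python3 - <<'E'
from h import *
for i in range(3): arm.camera('wrist');print(pose()[0],pose()[1].as_rotvec())
print(to([.4868,-.2868,.034],np.radians(-7.4)),arm.get_obs()['ft_force'])
E
```

```text
[ 0.48810066 -0.28757625  0.07537874] [2.35948043e+00 2.07216129e+00 2.27454589e-04]
[ 0.48802539 -0.28751701  0.07531501] [2.35958918e+00 2.07225487e+00 2.14775581e-04]
[ 0.48796884 -0.28743577  0.07521185] [2.35970561e+00 2.07239419e+00 2.12324304e-04]
[0.0005, -0.0013, 0.0412, -0.0] [ 0.19498459  0.58811212 -1.86051064]
```

>>> servo_tool([
  [0,[0,-0.001,0.01],0],
  [0,[0,-0.001,0.02],0],
  [0,[0,-0.001,0.026],0],
  [0,[0,-0.001,0.03],0],
  [0,[0,-0.001,0.033],0],
  [0,[0,-0.001,0.036],0],
  [0,[0,-0.001,0.036],0],
  [0,[0,-0.001,0.036],0],
])

```text
time_s: 55.05
tool_pos: [0.4868, -0.2872, 0.0388]
ee_rot: [2.36, 2.073, 0.0]
ft_force: [0.4, -0.1, -0.8]
gripper_width: 0.0597
```

>>> servo_tool([
  [0,[0,0,0.002],0],
  [0,[0,0,0.003],0],
  [0,[0,0,0.004],0],
  [0,[0,0,0.005],0],
  [0,[0,0,0.005],0],
  [0,[0,0,0.005],0],
])

```text
time_s: 55.8
tool_pos: [0.4867, -0.2871, 0.0354]
ee_rot: [-2.36, -2.073, 0.001]
ft_force: [-5.4, 5.1, 15.5]
gripper_width: 0.0595
```

>>> servo_tool([
  [100,[0,0,-0.001],0],
  [100,[0,0,-0.001],0],
  [100,[0,0,-0.001],0],
  [100,[0,0,-0.001],0],
  [100,[0,0,-0.03],0],
  [100,[0,0,-0.08],0],
  [100,[0.003,0,-0.117],0],
  [100,[0.003,0,-0.117],0],
])

```text
time_s: 56.8
tool_pos: [0.4889, -0.2855, 0.1541]
ee_rot: [2.355, 2.069, 0.001]
ft_force: [0.8, -0.0, -0.4]
gripper_width: 0.0886
```

```bash
python3 - <<'E'
from h import *
c=holes(.042);w=c['color'];print(pose()[0])
t=arm.camera('top')['color'];s=arm.camera('scene');p=proj(s,[[.487,-.286,.04]])[0].astype(int)
a=w[60:360,200:440];b=cv2.resize(s['color'][p[1]-32:p[1]+33,p[0]-40:p[0]+40],(400,300),interpolation=cv2.INTER_CUBIC)
top=cv2.resize(t[90:290,130:480],(525,300))
o=np.zeros((600,800,3),np.uint8);o[:300,:240]=a;o[:300,240:640]=b;o[300:,:525]=top
x=cv2.resize(t[155:240,160:250],(270,255));o[300:555,527:797]=x
cv2.imwrite('pics/f.png',o)
E
```

```text
318.8 154.0 6.5 [[ 0.4907 -0.2514  0.042 ]] [[ 32.8  -0.4 108.3]]
[ 0.48688103 -0.28394062  0.15026042]
```

```bash
python3 - <<'E'
from h import *
c=arm.camera('wrist');im=c['color'];t,R=pose()
y=np.radians(82.6);u=np.array([np.cos(y),np.sin(y),0]);v=np.array([np.sin(y),-np.cos(y),0])
C=np.array([.4869,-.2856,.042])
print('exp corners',proj(c,[C+a*.085*u+b*.03*v for a,b in [(1,-1),(1,1),(-1,1),(-1,-1)]]).round(1).tolist())
print('exp holes',proj(c,[C-.055*u,C+.035*u]).round(1).tolist())
h=cv2.cvtColor(im,cv2.COLOR_BGR2HSV)
board=(((h[...,2]>195)&(h[...,1]<135))|((h[...,1]>170)&(h[...,2]>120)&((h[...,0]>20)|(h[...,0]<8)))|(h[...,2]<40)).astype(np.uint8)*255
board[:,:240]=0;board[:,400:]=0;board[320:]=0
board=cv2.morphologyEx(board,cv2.MORPH_CLOSE,np.ones((9,9)))
k=max(cv2.findContours(board,cv2.RETR_EXTERNAL,cv2.CHAIN_APPROX_NONE)[0],key=cv2.contourArea)
print(cv2.approxPolyDP(k,6,True)[:,0].tolist())
for p in proj(c,[C-.055*u,C+.035*u]).round().astype(int): print(h[p[1]-9:p[1]+10:2,p[0]].tolist())
t=arm.camera('top')
for n,uv in [('window',[199,219])]: print(n,t['color'][213:227:3,192:207:3].tolist())
ref=cv2.imread('pics/top0.png');d=cv2.absdiff(ref,t['color']).max(2)
for n,(a,b,e,f) in dict(music=(322,128,355,160),candle=(268,122,292,148),hare=(393,142,420,166),glasses=(425,165,470,218),coaster=(443,224,480,260),dish=(158,238,192,274)).items(): print(n,(d[b:f,a:e]>40).mean().round(3))
E
```

```text
exp corners [[279.2, 83.8], [366.2, 83.8], [358.3, 298.1], [286.6, 298.0]]
exp holes [[322.5, 265.9], [322.6, 155.7]]
[[280, 86], [286, 297], [355, 299], [365, 86], [305, 86], [304, 103], [284, 103]]
[[18, 105, 242], [19, 146, 147], [18, 142, 171], [19, 142, 226], [18, 140, 222], [19, 138, 225], [19, 142, 228], [17, 113, 115], [16, 113, 189], [16, 114, 204]]
[[18, 108, 232], [18, 108, 234], [18, 134, 131], [19, 142, 151], [19, 141, 228], [19, 141, 230], [19, 148, 121], [13, 124, 84], [16, 114, 176], [18, 108, 231]]
window [[[21, 46, 81], [34, 63, 114], [26, 55, 107], [28, 56, 109], [33, 60, 112]], [[22, 44, 79], [31, 60, 108], [37, 67, 119], [27, 58, 113], [22, 57, 108]], [[23, 44, 76], [36, 63, 114], [41, 66, 112], [26, 57, 107], [35, 61, 112]], [[23, 46, 91], [26, 53, 100], [30, 56, 103], [38, 63, 112], [30, 59, 112]], [[25, 48, 101], [33, 60, 113], [28, 57, 107], [38, 62, 107], [30, 54, 100]]]
music 0.0
candle 0.0
hare 0.0
glasses 0.174
coaster 0.242
dish 0.0
```

>>> servo_tool([
  [0,[0.03,0,0.03],0],
  [0,[0.058,0,0.07],0],
  [0,[0.058,0,0.09],0],
  [0,[0.058,0,0.1],0],
  [0,[0.058,0,0.104],0],
  [0,[0.058,0,0.107],0],
  [0,[0.058,0,0.109],0],
  [0,[0.058,0,0.109],0],
])

```text
time_s: 58.1
tool_pos: [0.4948, -0.2271, 0.0424]
ee_rot: [2.36, 2.072, 0.0]
ft_force: [-1.5, -0.3, 3.5]
gripper_width: 0.0105
```

```bash
python3 - <<'E'
from h import *
for i in range(2): arm.camera('wrist');o=arm.get_obs();print(o['tool_pos'],o['ft_force'],o['gripper_width'])
E
```

```text
[ 0.49485268 -0.22709079  0.04243193] [-0.90976112  0.50466088  4.27976807] 0.006195426350687681
[ 0.4949368  -0.22709462  0.04245578] [-1.54268179  0.23781086  5.79081003] 0.0024369009141395103
```

>>> servo_tool([
  [0,[0,0,-0.02],0],
  [0,[-0.06,0,-0.025],0],
  [0,[-0.12,0,-0.025],0],
  [0,[-0.126,0,-0.012],0],
  [0,[-0.126,0,-0.006],0],
  [0,[-0.126,0,-0.002],0],
  [0,[-0.126,0,0],0],
  [0,[-0.126,0,0],0],
])

```text
time_s: 59.2
tool_pos: [0.4782, -0.3497, 0.0424]
ee_rot: [-2.357, -2.075, 0.001]
ft_force: [-4.9, 3.3, 8.8]
gripper_width: 0.0004
```

```bash
python3 - <<'E'
from h import *
for i in range(2): arm.camera('wrist');o=arm.get_obs();print(o['tool_pos'],o['ft_force'],o['gripper_width'])
E
```

```text
[ 0.47820124 -0.34966983  0.04239182] [-4.53635108  3.50990449  9.9171797 ] 0.0003743851103962178
[ 0.47817717 -0.34963949  0.04238479] [-4.91375349  2.64490375  9.24634679] 0.0003687216216924142
```

Both ends stop at 42.4 mm, so the board is flat and home. Retreat up and away, then a last numerical check.

>>> servo_tool([
  [0,[0,0,-0.03],0],
  [0,[0,0,-0.09],0],
  [50,[0,0,-0.15],0],
  [100,[0,0,-0.2],0],
  [100,[0,-0.06,-0.2],0],
  [100,[-0.03,-0.12,-0.2],0],
  [100,[-0.06,-0.17,-0.2],0],
  [100,[-0.06,-0.17,-0.2],0],
])

```text
time_s: 60.3
tool_pos: [0.2994, -0.3894, 0.2417]
ee_rot: [2.364, 2.069, -0.001]
ft_force: [0.9, -0.4, -0.0]
gripper_width: 0.0582
```

```bash
python3 - <<'E'
from h import *
arm.camera('wrist');print(arm.get_obs()['tool_pos'],arm.get_obs()['ft_force'])
for n in ['top','scene']:
    t=arm.camera(n);cv2.imwrite(f'pics/end_{n}.png',t['color']);d=cv2.absdiff(cv2.imread(f'pics/{n}0.png'),t['color']).max(2)
    B=dict(top=dict(music=(322,128,355,160),candle=(268,122,292,148),hare=(393,142,420,166),glasses=(425,165,470,218),coaster=(443,224,480,260),dish=(158,238,192,274),board=(355,200,422,240)),
     scene=dict(music=(270,232,305,266),candle=(334,256,364,292),hare=(200,208,234,238),glasses=(188,165,214,208),coaster=(192,142,228,166),dish=(468,194,500,214)))[n]
    for k,(a,b,e,f) in B.items(): print(n,k,(d[b:f,a:e]>40).mean().round(3))
E
```

```text
[ 0.30108664 -0.38880161  0.24168251] [ 0.20471602 -0.87863967 -0.55573804]
top music 0.0
top candle 0.0
top hare 0.0
top glasses 0.0
top coaster 0.123
top dish 0.0
top board 0.187
scene music 0.0
scene candle 0.0
scene hare 0.0
scene glasses 0.0
scene coaster 0.0
scene dish 0.0
```

```bash
python3 -c "
from plant import arm
print(arm.finish_job())"
```

```text
the job is handed in; nothing more can be done
None
```

I put the three pieces there (red, yellow and blue) into their own bins, then turned the carousel until the blank closed the opening. After that I turned the score board over and put it back on its pins, and handed the job in at about 60 s.

**Last checks**
- **Pieces and blank:** The wrist picture after the last turn shows a piece in each bin of its own colour, and the dark blank filling the opening. The opening still read uniformly dark brown at the end.
- **Board:** The coloured face is up and both brass pins show in the holes. Light fingertip touches stopped at 42.4 mm at both ends, against 42 mm for a fully seated board.
- **Other things on the console:** In the scene camera, nothing else differs from the first picture. In the top camera about 12 % of the coaster's area differed. I put that down to the arm or its shadow, because the scene camera shows the coaster unchanged.

**What did not go cleanly**
- The gripper read 33 mm while holding each piece, although they measure 29 mm across flats. All three landed in their bins all the same.
- The board slid about 26 mm in the light grip while I flipped it. I measured its position again before seating it.
- The knob grips pushed sideways on the wrist with up to about 23 N.
- The last combined picture was refused because the limit of 16 was reached, so the final checks are numerical only.

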